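# Line up the pudding moulds by width

## Task

Line up the three wider pudding moulds upright on the middles of the cork coasters in order of width: the widest on the coaster next to the blue mixing bowl, the next in the middle, the third at the end by the salt box. Stand the narrowest mould upright inside that third mould, down on its floor. Do not tip any mould over, leave the bowl, salt box and rolling pin where they are, and let go of everything at the end.

Things in the scene. Friction and masses are not known exactly. Their poses are not given: they have to be found in the camera images.
- mould_a: the widest of four plain round steel pudding moulds (open tapered cups, wider at the top), all 50 mm tall and standing upright; rim 66 mm outside diameter, base 54 mm outside diameter, wall 2.5 mm, inner floor 4 mm above the underside. Loose, about 110 g. Origin: centre of its underside; z up.
- mould_b: the second widest of four plain round steel pudding moulds (open tapered cups, wider at the top), all 50 mm tall and standing upright; rim 56 mm outside diameter, base 45 mm outside diameter, wall 2.5 mm, inner floor 4 mm above the underside. Loose, about 90 g. Origin: centre of its underside; z up.
- mould_c: the third widest of four plain round steel pudding moulds (open tapered cups, wider at the top), all 50 mm tall and standing upright; rim 46 mm outside diameter, base 37 mm outside diameter, wall 2.5 mm, inner floor 4 mm above the underside. Loose, about 70 g; inside it is about 41 mm across at the mouth and 32 mm at the inner floor. Origin: centre of its underside; z up.
- mould_d: the narrowest of four plain round steel pudding moulds (open tapered cups, wider at the top), all 50 mm tall and standing upright; rim 32 mm outside diameter, base 25 mm outside diameter, wall 2.5 mm, inner floor 4 mm above the underside. Loose, about 40 g; fits loosely in the third widest; on its floor its rim stands 4 mm above that one's rim. Origin: centre of its underside; z up.
- coaster_0: one of three identical round cork coasters, 82 mm across and 4 mm thick, stuck to the white board in a straight row, centres 105 mm apart; which name is at which place of the row changes. Origin: centre of its underside, on the board's top (6 mm above the table); its top is 4 mm above the origin.
- coaster_1: one of three identical round cork coasters, 82 mm across and 4 mm thick, stuck to the white board in a straight row, centres 105 mm apart; which name is at which place of the row changes. Origin: centre of its underside, on the board's top (6 mm above the table); its top is 4 mm above the origin.
- coaster_2: one of three identical round cork coasters, 82 mm across and 4 mm thick, stuck to the white board in a straight row, centres 105 mm apart; which name is at which place of the row changes. Origin: centre of its underside, on the board's top (6 mm above the table); its top is 4 mm above the origin.
- bowl: blue ceramic mixing bowl, empty, 120 mm across the rim, 50 mm tall, standing beyond one end of the row of coasters, in line with it, centre 130 mm from the end coaster's centre. Left alone; it shows which end of the row is for the widest mould. Origin: centre of its underside.
- saltbox: square lidded wooden salt box, lid 96 x 96 mm, 66 mm tall with its knob, standing beyond the other end of the row, centre 130 mm from the end coaster's centre. Left alone. Origin: centre of its underside.
- pin: tapered wooden rolling pin lying across the far side of the board beyond the row, 440 mm long along its y axis, 44 mm thick; it does not roll. Left alone. Origin: midpoint of its length, at its underside.
Things that resemble listed ones, but are neither listed nor needed, are in the scene too. Leave any orange or red look-alike of the mould_a alone.

How it is judged (in metres and radians):
At the end, for the whole second after the job is handed in: The three wider moulds stand upright (0.08 rad), each within 12 mm of a coaster's centre, in order of width, widest at the bowl's end; the narrowest stands in the third, within 9 mm of its axis, underside 1 to 9 mm above that one's, tilt under 0.17 rad; all at rest (((horizontal distance between mould_a and coaster_0 below 0.012 m and z of mould_a in the frame of coaster_0 between 0.001 and 0.008 m) or (horizontal distance between mould_a and coaster_1 below 0.012 m and z of mould_a in the frame of coaster_1 between 0.001 and 0.008 m) or (horizontal distance between mould_a and coaster_2 below 0.012 m and z of mould_a in the frame of coaster_2 between 0.001 and 0.008 m)) and ((horizontal distance between mould_b and coaster_0 below 0.012 m and z of mould_b in the frame of coaster_0 between 0.001 and 0.008 m) or (horizontal distance between mould_b and coaster_1 below 0.012 m and z of mould_b in the frame of coaster_1 between 0.001 and 0.008 m) or (horizontal distance between mould_b and coaster_2 below 0.012 m and z of mould_b in the frame of coaster_2 between 0.001 and 0.008 m)) and ((horizontal distance between mould_c and coaster_0 below 0.012 m and z of mould_c in the frame of coaster_0 between 0.001 and 0.008 m) or (horizontal distance between mould_c and coaster_1 below 0.012 m and z of mould_c in the frame of coaster_1 between 0.001 and 0.008 m) or (horizontal distance between mould_c and coaster_2 below 0.012 m and z of mould_c in the frame of coaster_2 between 0.001 and 0.008 m)) and horizontal distance between mould_a and bowl below 0.18 m and horizontal distance between mould_b and bowl between 0.18 and 0.285 m and horizontal distance between mould_c and bowl above 0.285 m and horizontal distance between mould_d and mould_c below 0.009 m and z of mould_d in the frame of mould_c between 0.001 and 0.009 m and angle between mould_d's own z axis and vertical below 0.17 rad and angle between each of mould_a, mould_b, mould_c's own z axis and vertical below 0.08 rad and linear speed of each of mould_a, mould_b, mould_c, mould_d below 0.02 m/s); the robot touches nothing.
It fails at once if the bowl is pushed more than 20 mm from its place (distance of bowl from where it was at the start of the episode above 0.02 m).
It fails at once if the salt box is pushed more than 20 mm from its place (distance of saltbox from where it was at the start of the episode above 0.02 m).
It fails at once if the rolling pin is pushed more than 20 mm from its place (distance of pin from where it was at the start of the episode above 0.02 m).
It fails at once if a mould is tipped over (angle between any of mould_a, mould_b, mould_c, mould_d's own z axis and vertical above 0.7 rad).
It also fails if it takes over 96 s, if anything falls off the work surface, if the arm or the gripper's body presses on something with over 40 N, if the wrist force passes 120 N, or if a joint passes its speed limit or range.

## Robot

A 6-joint arm with a two-finger parallel gripper is mounted at the origin on the work surface. World frame = base frame: x ahead of the robot, y to its left, z up, the work surface at z = 0. Lengths are in mm, angles in rad, forces in N, time in s.
With the tool pointing down it reaches from about 250 to 800 mm from the base axis. Payload 8.5 kg.
Tool frame: the origin (TCP) lies at the very end of the fingers, on their centre line; the grasp point (between the pads) lies 19 mm behind it; z points along the fingers, y is the direction in which the jaws open and shut (so a half turn about z gives the same grasp; the last joint's range is limited). The gripper opens to 85 mm and grips with 20 to 120 N. Pads are 22 mm wide; open, the fingers measure 114 mm over their backs; the gripper's body (76 mm by 85 mm) begins 54 mm behind the grasp point. The pads swing forward as they close: fully open they stand 13 mm farther back than shut.
Start: joints at [-1.115, 0.238, -0.013, 1.319, 0, 1.571], TCP at [231.074, -471.364, 231.276] pointing down, gripper open.
Joint ranges: [-2.66, 2.66], [-1.03, 1.9], [-1.14, 1.46], [-1.82, 2.27], [-1.45, 1.34], [-3.14, 3.14]. Speed limits (rad/s): [2.22, 2.22, 2.79, 3.14, 3.14, 3.14].

## Interface

Orientations are given as a unit quaternion [x, y, z, w].
In Python, from workcell import * gives the robot as it stands.
- The arm moves only by the tool carry_out, never from a script. Its argument "rows" is a list of rows, each an object with "travel": the shift along the tool's x, y, z in m, a list of three; "dr": the turn, a rotation vector about the tool's x, y, z in rad, a list of three. A call has 1 to 5 rows; each row shifts and turns the commanded pose from where the row before left it, along the tool's axes as they then stand; what a row does not reach is not made up. A row lasts 1/10 s, in which the tool goes at most 50 mm and 8.59 degrees, less where a joint would pass 70% of its speed; a pose out of reach is approached as far as the arm can. A call is refused whole if a number of a shift passes 0.05 or a number of a turn 0.15, either way. A call with a gripper value outside its range is refused whole. "grip" is the finger opening in m, from 0 to 0.0854, set as the call begins (left out, the last holds). The fingers move at their own pace and stop on an object; the grip force is fixed at half the most. Time passes only in rows, so rows that do not move let the fingers close. It gives the time, the measured TCP pose, the force and the opening at its end, in the units of the state.
- observe(): the state, without advancing time (a new reading comes with each control period).
- grab_frame(name): name is "scene" or "top" or "wrist"; returns the picture (480x640x3 uint8, blue, green, red); there is no depth.
- camera_info(name): a dict with "camera_matrix" (3x3 intrinsics, pixels), "R" (3x3) and "t" (3): a world point X has camera coordinates R X + t; the wrist camera has in their place "tool_from_camera" (4x4, takes a point from camera to tool coordinates, whose origin is the TCP and whose axes are the flange's). Camera axes: x right, y down, z forward; pixel columns grow to the right and rows downward; lengths in mm; the calibration is good to about 2 mm. The wrist camera is an equidistant fisheye: a pixel r from the principal point sees the ray r / f radians off the axis. A picture is of the moment at which its call begins: read the wrist's pose just before it. camera_info takes no time and is no camera call.
- hand_in(): hands the job in, once; it reports no verdict.
The state is a dict: "t": time; "joints": joint angles; "dq": joint speeds; "joint_torque": joint torques, N m; "tcp_pos": TCP position; "orientation": TCP orientation; "ft_force": force on the tool from outside, world axes, zero at the start; "ft_torque": the same for the moment, N m; "finger_gap": opening from 0.0 (shut) to 1.0 (fully open).
Only numpy, scipy, OpenCV 4.12 (cv2) and the standard library are available. Lean on these libraries where they do the work, as an engineer would, in place of code of your own. Each camera call takes 0.05 s, during which the arm holds its last target. There are 200 camera calls.

## Working session

There is one attempt and no reset: what is moved stays moved. The work goes in short steps, Python scripts to look and compute and a tool call to move; the robot and the scene stay as the last step left them, time stands still between calls to the robot, and variables do not carry over. Pictures are saved under pics/ and viewed, about 12 in all and at most 16, crops included, and the job is handed in when it is done.

Besides the shell and the picture viewer there is one more tool, called after "Request:" by a JSON object that holds its "name" and its "arguments", one argument or row to a line. carry_out: Moves the arm, as the interface text tells. Its arguments: {"type":"object","properties":{"rows":{"type":"array","items":{"type":"object","properties":{"travel":{"type":"array","items":{"type":"number"}},"dr":{"type":"array","items":{"type":"number"}}}}},"grip":{"type":"number"}},"required":["rows"]}

```bash
mkdir -p pics; ls
python3 - <<'E'
from workcell import *
import cv2
s=observe();print(s)
for n in("scene","top","wrist"):
    print(n,camera_info(n))
for n in("scene","top"):
    cv2.imwrite(f"pics/{n}0.png",grab_frame(n))
E
```

```text
pics
{'t': 0.0, 'joints': array([-1.11497969e+00,  2.38792938e-01, -1.42468976e-02,  1.31923117e+00,
       -6.21505300e-06,  1.57082489e+00]), 'dq': array([ 0.00270029,  0.00261305, -0.00076317,  0.00080895, -0.00138202,
       -0.0008021 ]), 'joint_torque': array([-2.47380020e-03, -5.38778472e+01,  3.46440661e+01,  1.82661874e-02,
       -5.73319107e-05, -2.77617528e-05]), 'tcp_pos': array([ 230.91370314, -471.01717796,  230.67413221]), 'orientation': array([ 9.74144082e-01,  2.25926457e-01, -1.69631732e-04, -7.17566092e-04]), 'ft_force': array([ 0.29275055, -0.39207719, -0.46766911]), 'ft_torque': array([-0.05913208,  0.01481965, -0.00227878]), 'finger_gap': 0.9992468874261108}
scene {'camera_matrix': array([[576.49692871,   0.        , 317.50473397],
       [  0.        , 576.49692871, 243.24746358],
       [  0.        ,   0.        ,   1.        ]]), 'R': array([[-0.85089762,  0.52520426,  0.01156437],
       [ 0.41421545,  0.68429596, -0.60013715],
       [-0.32310804, -0.50586513, -0.79981352]]), 't': array([ 469.41421759,  -76.5225701 , 1549.12670314])}
top {'camera_matrix':
[... 206 characters left out ...]
],
       [-0.99174443, -0.01984783, -0.12668485],
       [ 0.12635796,  0.01694357, -0.99184   ]]), 't': array([-151.70893293,  486.1212261 , 1070.16621629])}
wrist {'camera_matrix': array([[371.64829954,   0.        , 323.28552007],
       [  0.        , 371.64829954, 243.42468261],
       [  0.        ,   0.        ,   1.        ]]), 'tool_from_camera': array([[-5.39479450e-04, -9.52125341e-01, -3.05707447e-01,
         7.72471095e+01],
       [ 9.99999610e-01, -3.00045495e-04, -8.30199994e-04,
         7.06531605e-02],
       [ 6.98728310e-04, -3.05707776e-01,  9.52125132e-01,
        -1.42445800e+02],
       [ 0.00000000e+00,  0.00000000e+00,  0.00000000e+00,
         1.00000000e+00]])}
```

View pics/top0.png

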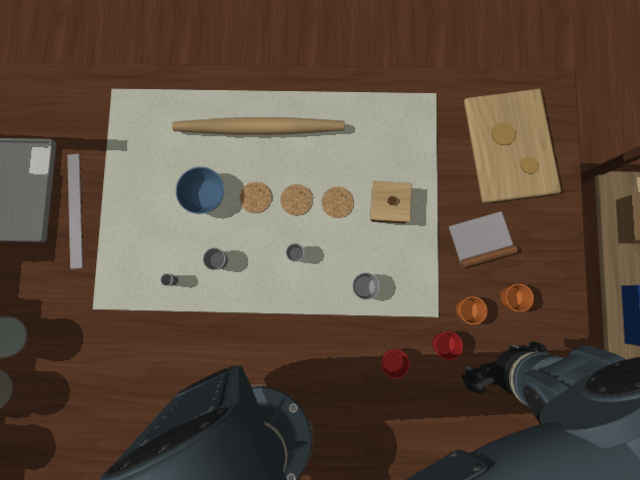

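View pics/scene0.png

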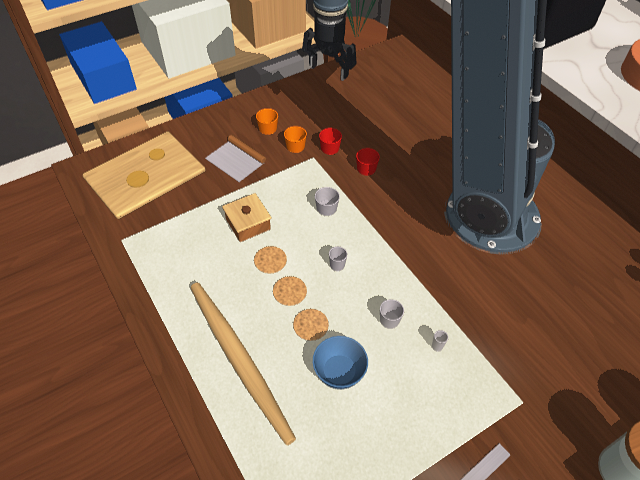

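The board holds four grey steel moulds: a at (366,286), b (215,259), c (295,253) and d (169,280). The look-alikes are orange at (472,310) and (518,297), and red at (395,363) and (448,345), all off the board, so I leave them alone. The bowl is at (200,190), the coasters at (256,197), (297,200) and (338,202), and the salt box at (391,201).

```bash
cat > h.py <<'E'
import numpy as np, cv2
from workcell import *
from scipy.spatial.transform import Rotation as Ro
from scipy.optimize import least_squares
def ray(name,uv,z):
    """world xy of a pixel of a fixed camera on the plane z"""
    c=camera_info(name);K,R,t=c["camera_matrix"],c["R"],c["t"]
    d=R.T@np.linalg.solve(K,[uv[0],uv[1],1]);o=-R.T@t
    return (o+d*(z-o[2])/d[2])[:2]
def wray(uv,z,s):
    c=camera_info("wrist");K=c["camera_matrix"];T=c["tool_from_camera"]
    p=(np.array(uv)-K[:2,2])/K[0,0];r=np.linalg.norm(p)
    d=np.r_[p/r*np.sin(r),np.cos(r)]
    Rt=Ro.from_quat(s["orientation"]).as_matrix()
    o=s["tcp_pos"]+Rt@T[:3,3];d=Rt@T[:3,:3]@d
    return (o+d*(z-o[2])/d[2])[:2]
E
python3 - <<'E'
from h import *
im=cv2.imread("pics/top0.png");hsv=cv2.cvtColor(im,cv2.COLOR_BGR2HSV)
cm=cv2.inRange(hsv,(5,70,90),(20,200,255))
n,l,st,ce=cv2.connectedComponentsWithStats(cm)
for i in range(1,n):
    if st[i,4]>300 and ce[i][0]<420 and 80<ce[i][1]<310: print("warm",ce[i].round(1),st[i],ray("top",ce[i],10).round(1))
bm=cv2.inRange(hsv,(95,90,30),(125,255,255))
n,l,st,ce=cv2.connectedComponentsWithStats(bm)
for i in range(1,n):
    if st[i,4]>500: print("blue",ce[i].round(1),ray("top",ce[i],45).round(1))
for k,uv in dict(a=(366,286),b=(215,259),c=(295,253),d=(169,280)).items(): print(k,ray("top",uv,50).round(1))
cv2.imwrite("pics/crop.png",cv2.resize(im[235:305,155:395],None,fx=3.3,fy=3.3,interpolation=cv2.INTER_CUBIC))
E
```

```text
warm [258.1 125. ] [ 172  118  173   15 2194] [781.6  33.6]
warm [390.9 201.3] [ 371  181   41   41 1480] [ 585.6 -311.9]
warm [255.3 197. ] [239 182  33  31 778] [590.4  33.1]
warm [296.2 199.4] [281 184  32  32 782] [586.1 -71.5]
warm [337.3 201.9] [322 187  32  31 787] [ 581.7 -176. ]
blue [199.6 190.1] [597.7 166. ]
blue [631.3 313.6] [ 319.1 -873.7]
a [ 370.2 -247.6]
b [427.2 117.4]
c [445.7 -75.7]
d [374.3 225.8]
```

View pics/crop.png

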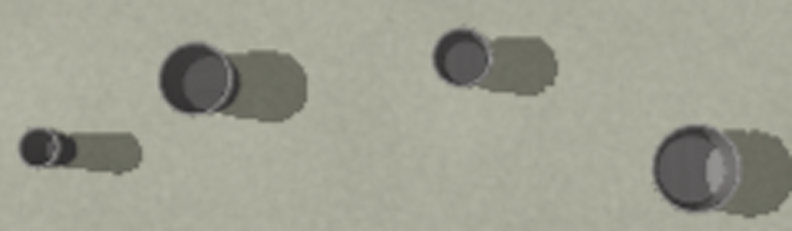

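Run:
```python
from h import *
for k,uv in dict(a=(365.6,285.6),b=(214.3,258.3),c=(294.65,251.9),d=(166.5,279.2)).items(): print(k,ray("top",uv,56).round(1))
```

```text
a [ 371.  -246.2]
b [428.4 117.6]
c [447.8 -75.2]
d [376.  229.8]
```

Request:
{"name": "carry_out", "arguments": {
  "rows": [
    {"travel":[0,0,0],"dr":[0,0,-0.14]},
    {"travel":[0,0,0],"dr":[0,0,-0.14]},
    {"travel":[0,0,0],"dr":[0,0,-0.14]},
    {"travel":[0,0,0],"dr":[0,0,-0.14]}
  ],
  "grip": 0.0854
}}

```text
t: 0.5
tcp_pos: [231.0, -471.2, 230.9]
orientation: [0.872, 0.489, 0.0, -0.0]
ft_force: [0.3, -0.6, 0.3]
finger_gap: 1.001
```

Request:
{"name": "carry_out", "arguments": {
  "rows": [
    {"travel":[0,0,0],"dr":[0,0,-0.14]},
    {"travel":[0,0,0],"dr":[0,0,-0.14]},
    {"travel":[0,0,0],"dr":[0,0,-0.14]},
    {"travel":[0,0,0],"dr":[0,0,-0.135]}
  ]
}}

```text
t: 0.9
tcp_pos: [231.0, -471.1, 230.9]
orientation: [0.705, 0.709, 0.0, -0.0]
ft_force: [-0.4, -0.5, -0.0]
finger_gap: 0.998
```

Request:
{"name": "carry_out", "arguments": {
  "rows": [
    {"travel":[0.028,0.0175,0.01],"dr":[0,0,0]},
    {"travel":[0.028,0.0175,0.01],"dr":[0,0,0]},
    {"travel":[0.028,0.0175,0.01],"dr":[0,0,0]},
    {"travel":[0.028,0.0175,0.01],"dr":[0,0,0]}
  ]
}}

```text
t: 1.3
tcp_pos: [301.3, -358.1, 190.6]
orientation: [0.707, 0.707, 0.0, -0.0]
ft_force: [0.3, -0.1, 0.6]
finger_gap: 1.0
```

Request:
{"name": "carry_out", "arguments": {
  "rows": [
    {"travel":[0.028,0.0175,0.01],"dr":[0,0,0]},
    {"travel":[0.028,0.0175,0.01],"dr":[0,0,0]},
    {"travel":[0.028,0.0175,0.01],"dr":[0,0,0]},
    {"travel":[0.028,0.0175,0.01],"dr":[0,0,0]},
    {"travel":[0,0,0],"dr":[0,0,0]}
  ]
}}

```text
t: 1.8
tcp_pos: [371.6, -244.3, 150.0]
orientation: [0.706, 0.708, 0.0, -0.001]
ft_force: [0.6, -0.7, 0.2]
finger_gap: 1.0
```

Run:
```python
from h import *
s=observe();im=grab_frame("wrist");print(s["tcp_pos"],s["orientation"])
cv2.imwrite("pics/w1.png",im)
```

```text
[ 371.5911536  -244.28794036  149.9932466 ] [ 7.05873801e-01  7.08336276e-01  1.83614449e-04 -1.36524651e-03]
```

View pics/w1.png

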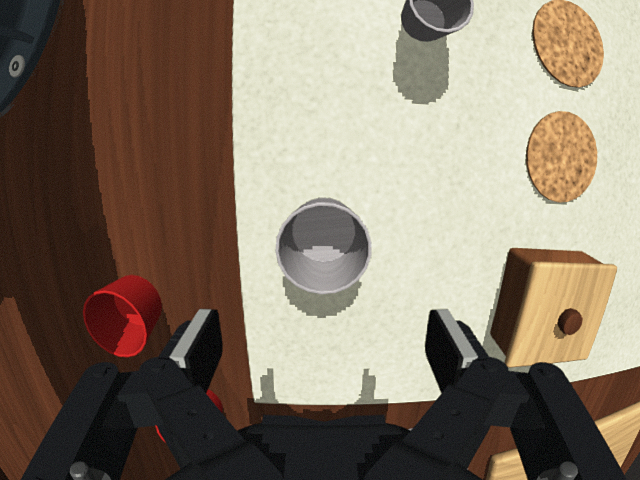

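The wrist view shows the steel mould with its rim centred at about (323.5,248), between the jaws in x. A red look-alike is at (122,317), to one side.

```bash
cat >> h.py <<'E'
def wpix(X,s):
    c=camera_info("wrist");K=c["camera_matrix"];T=c["tool_from_camera"]
    Rt=Ro.from_quat(s["orientation"]).as_matrix()
    P=((np.atleast_2d(X)-s["tcp_pos"])@Rt-T[:3,3])@T[:3,:3]
    h=np.linalg.norm(P[:,:2],axis=1);th=np.arctan2(h,P[:,2])
    return K[:2,2]+K[0,0]*(th/h)[:,None]*P[:,:2]
def rimfit(im,s,x0,r,z):
    """circle centre (world) of radius r at height z that best sits on image gradient, found from x0"""
    g=cv2.GaussianBlur(cv2.cvtColor(im,cv2.COLOR_BGR2GRAY),(0,0),1.2).astype(np.float32)
    G=np.hypot(cv2.Sobel(g,5,1,0),cv2.Sobel(g,5,0,1))
    a=np.linspace(0,2*np.pi,120)
    def sc(c):
        p=wpix(np.c_[c[0]+r*np.cos(a),c[1]+r*np.sin(a),0*a+z],s).astype(np.float32)
        return np.minimum(cv2.remap(G,p[:,0:1],p[:,1:2],1),120).mean()
    g=np.arange(-10,10.1,.5)
    best=max((sc((x0[0]+i,x0[1]+j)),x0[0]+i,x0[1]+j) for i in g for j in g)
    return np.array(best).round(1)
E
python3 - <<'E'
from h import *
s=observe();im=cv2.imread("pics/w1.png")
p=wray((323.5,248.5),56,s);print(p,rimfit(im,s,p,33,56))
for u in((554,44),(561,156)):
  q=wray(u,10,s);print(q,rimfit(im,s,q,41,10))
E
```

```text
[ 370.23756101 -247.33136985] [ 101.5  369.7 -247.8]Traceback (most recent call last):
  File "<stdin>", line 5, in <module>
  File "h.py", line 32, in rimfit
    best=max((sc((x0[0]+i,x0[1]+j)),x0[0]+i,x0[1]+j) for i in g for j in g)
  File "h.py", line 32, in <genexpr>
    best=max((sc((x0[0]+i,x0[1]+j)),x0[0]+i,x0[1]+j) for i in g for j in g)
              ~~^^^^^^^^^^^^^^^^^^^
  File "h.py", line 29, in sc
    p=wpix(np.c_[c[0]+r*np.cos(a),c[1]+r*np.sin(a),0*a+z],s).astype(np.float32)
      ~~~~^^^^^^^^^^^^^^^^^^^^^^^^^^^^^^^^^^^^^^^^^^^^^^^^^^
  File "h.py", line 18, in wpix
    c=camera_info("wrist");K=c["camera_matrix"];T=c["tool_from_camera"]
ValueError: time passes only in moves, steps and waits
```

```bash
sed -i 's/^def ray/_C={n:camera_info(n) for n in("top","scene","wrist")}\ndef ray/; s/c=camera_info(name)/c=_C[name]/; s/c=camera_info("wrist")/c=_C["wrist"]/' h.py
```

Request:
{"name": "carry_out", "arguments": {
  "rows": [
    {"travel":[-0.003,-0.0014,0.03],"dr":[0,0,0]},
    {"travel":[0,0,0.03],"dr":[0,0,0]},
    {"travel":[0,0,0.03],"dr":[0,0,0]},
    {"travel":[0,0,0.02],"dr":[0,0,0]},
    {"travel":[0,0,0.015],"dr":[0,0,0]}
  ]
}}

```text
t: 2.35
tcp_pos: [368.8, -250.8, 25.1]
orientation: [0.707, 0.707, -0.0, -0.001]
ft_force: [0.2, -0.4, -0.3]
finger_gap: 1.005
```

Request:
{"name": "carry_out", "arguments": {
  "rows": [
    {"travel":[0,0,0],"dr":[0,0,0]},
    {"travel":[0,0,0],"dr":[0,0,0]},
    {"travel":[0,0,0],"dr":[0,0,0]},
    {"travel":[0,0,0],"dr":[0,0,0]},
    {"travel":[0,0,0],"dr":[0,0,0]}
  ],
  "grip": 0.05
}}

```text
t: 2.85
tcp_pos: [370.1, -250.9, 27.0]
orientation: [0.707, 0.707, 0.0, 0.001]
ft_force: [-0.8, -1.7, 2.3]
finger_gap: 0.74
```

Request:
{"name": "carry_out", "arguments": {
  "rows": [
    {"travel":[0,0,-0.01],"dr":[0,0,0]},
    {"travel":[0,0,-0.02],"dr":[0,0,0]},
    {"travel":[0,0,-0.02],"dr":[0,0,0]},
    {"travel":[0,0,-0.015],"dr":[0,0,0]}
  ]
}}

```text
t: 3.25
tcp_pos: [369.9, -250.5, 93.2]
orientation: [0.707, 0.707, 0.0, 0.001]
ft_force: [0.8, -0.3, -0.7]
finger_gap: 0.742
```

Request:
{"name": "carry_out", "arguments": {
  "rows": [
    {"travel":[0.014,0.011,0],"dr":[0,0,0]},
    {"travel":[0.028,0.022,0],"dr":[0,0,0]},
    {"travel":[0.028,0.022,0],"dr":[0,0,0]},
    {"travel":[0.028,0.022,0],"dr":[0,0,0]},
    {"travel":[0.028,0.022,0],"dr":[0,0,0]}
  ]
}}

```text
t: 3.75
tcp_pos: [469.5, -123.1, 92.2]
orientation: [0.707, 0.707, 0.0, 0.0]
ft_force: [0.4, -0.9, -1.4]
finger_gap: 0.74
```

Request:
{"name": "carry_out", "arguments": {
  "rows": [
    {"travel":[0.028,0.022,0],"dr":[0,0,0]},
    {"travel":[0.028,0.022,0],"dr":[0,0,0]},
    {"travel":[0.028,0.022,0],"dr":[0,0,0]},
    {"travel":[0.028,0.022,0],"dr":[0,0,0]},
    {"travel":[0.028,0.022,0],"dr":[0,0,0]}
  ]
}}

```text
t: 4.25
tcp_pos: [579.4, 17.1, 92.2]
orientation: [0.707, 0.707, 0.0, 0.0]
ft_force: [0.6, -1.2, -1.1]
finger_gap: 0.741
```

Request:
{"name": "carry_out", "arguments": {
  "rows": [
    {"travel":[0.014,0.011,0],"dr":[0,0,0]},
    {"travel":[0,0,0],"dr":[0,0,0]},
    {"travel":[0,0,0],"dr":[0,0,0]}
  ]
}}

```text
t: 4.55
tcp_pos: [589.0, 29.5, 91.4]
orientation: [0.707, 0.707, -0.0, -0.0]
ft_force: [-0.3, 0.6, -0.6]
finger_gap: 0.744
```

Run:
```python
from h import *
s=observe();im=grab_frame("wrist");print(s["tcp_pos"],s["orientation"])
cv2.imwrite("pics/w2.png",im)
```

```text
[589.03134085  29.45189637  91.36307746] [ 7.06899030e-01  7.07314280e-01 -4.52496539e-04 -2.59195650e-04]
```

View pics/w2.png

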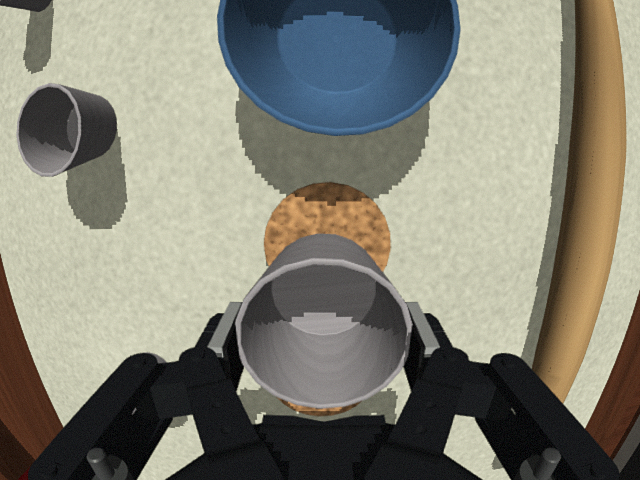

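The wrist view shows mould a held level, with its rim spanning x 237-412 and y 259-407. The coaster below spans x 264-391 and y 182-414, and the bowl ahead is clear.

Run:
```python
from h import *
s=observe();im=cv2.imread("pics/w2.png")
print("rim",wray((325,333),120,s),rimfit(im,s,wray((325,335),120,s),33,120))
cm=wray((264,245),10,s),wray((391,245),10,s),wray((327,182),10,s),wray((320,414),10,s);print(np.round(cm,1))
print(rimfit(im,s,(590,33),41,10))
```

```text
rim [588.35255225  36.84431826] [ 87.9 587.4  32.5]
[[ 549.8   34. ]
 [ 631.    34. ]
 [ 589.9   74.1]
 [ 584.9 -110. ]]
[ 74.2 590.   33.5]
```

Request:
{"name": "carry_out", "arguments": {
  "rows": [
    {"travel":[0.001,0.002,0.02],"dr":[0,0,0]},
    {"travel":[0,0,0.02],"dr":[0,0,0]},
    {"travel":[0,0,0.01],"dr":[0,0,0]},
    {"travel":[0,0,0.006],"dr":[0,0,0]},
    {"travel":[0,0,0.002],"dr":[0,0,0]}
  ]
}}

```text
t: 5.1
tcp_pos: [591.3, 30.1, 33.2]
orientation: [0.707, 0.707, -0.0, -0.0]
ft_force: [-0.4, 0.4, -1.2]
finger_gap: 0.743
```

Request:
{"name": "carry_out", "arguments": {
  "rows": [
    {"travel":[0,0,0.001],"dr":[0,0,0]},
    {"travel":[0,0,0],"dr":[0,0,0]}
  ]
}}

```text
t: 5.3
tcp_pos: [592.0, 30.6, 32.9]
orientation: [0.707, 0.707, 0.0, 0.0]
ft_force: [-1.0, 1.1, -1.4]
finger_gap: 0.741
```

Request:
{"name": "carry_out", "arguments": {
  "rows": [
    {"travel":[0,0,0.001],"dr":[0,0,0]},
    {"travel":[0,0,0.001],"dr":[0,0,0]},
    {"travel":[0,0,0],"dr":[0,0,0]}
  ]
}}

```text
t: 5.6
tcp_pos: [592.1, 30.7, 31.0]
orientation: [0.707, 0.707, 0.0, 0.0]
ft_force: [-0.8, -1.6, 4.0]
finger_gap: 0.741
```

Request:
{"name": "carry_out", "arguments": {
  "rows": [
    {"travel":[0,0,0],"dr":[0,0,0]},
    {"travel":[0,0,0],"dr":[0,0,0]},
    {"travel":[0,0,0],"dr":[0,0,0]},
    {"travel":[0,0,0],"dr":[0,0,0]},
    {"travel":[0,0,0],"dr":[0,0,0]}
  ],
  "grip": 0.0854
}}

```text
t: 6.1
tcp_pos: [591.7, 30.7, 30.2]
orientation: [0.707, 0.707, -0.0, -0.0]
ft_force: [0.6, -0.1, 0.7]
finger_gap: 1.002
```

Request:
{"name": "carry_out", "arguments": {
  "rows": [
    {"travel":[0,0,-0.02],"dr":[0,0,0]},
    {"travel":[0,0,-0.03],"dr":[0,0,0]},
    {"travel":[0,0,-0.03],"dr":[0,0,0]},
    {"travel":[0,0,-0.03],"dr":[0,0,0]},
    {"travel":[0,0,0],"dr":[0,0,0]}
  ]
}}

```text
t: 6.6
tcp_pos: [593.9, 30.8, 144.5]
orientation: [0.707, 0.707, 0.002, 0.002]
ft_force: [1.1, 0.1, -0.1]
finger_gap: 1.003
```

Request:
{"name": "carry_out", "arguments": {
  "rows": [
    {"travel":[0.0172,-0.033,0],"dr":[0,0,0]},
    {"travel":[0.0172,-0.033,0],"dr":[0,0,0]},
    {"travel":[0.0172,-0.033,0],"dr":[0,0,0]},
    {"travel":[0.0172,-0.033,0],"dr":[0,0,0]},
    {"travel":[0.0172,-0.033,0],"dr":[0,0,0]}
  ]
}}

```text
t: 7.1
tcp_pos: [425.0, 117.0, 139.7]
orientation: [0.707, 0.707, -0.0, -0.0]
ft_force: [0.0, 0.8, -0.2]
finger_gap: 1.003
```

Request:
{"name": "carry_out", "arguments": {
  "rows": [
    {"travel":[0,0,0],"dr":[0,0,0]},
    {"travel":[0,0,0],"dr":[0,0,0]}
  ]
}}

```text
t: 7.3
tcp_pos: [426.3, 117.0, 140.3]
orientation: [0.707, 0.708, 0.0, 0.0]
ft_force: [0.2, -0.2, 0.1]
finger_gap: 0.999
```

Run:
```python
from h import *
s=observe();im=grab_frame("wrist");print(s["tcp_pos"],s["orientation"])
cv2.imwrite("pics/w3.png",im)
print(rimfit(im,s,(427,116.5),28,56),rimfit(im,s,(376,229),16,56),rimfit(im,s,(590,33),33,60))
```

```text
[426.30291573 116.97603597 140.2973807 ] [7.06609822e-01 7.07603353e-01 1.97305699e-04 1.28374858e-04]
[ 98.4 427.5 119.5] [104.7 375.  229.5] [ 74.1 590.   35. ]
```

View pics/w3.png

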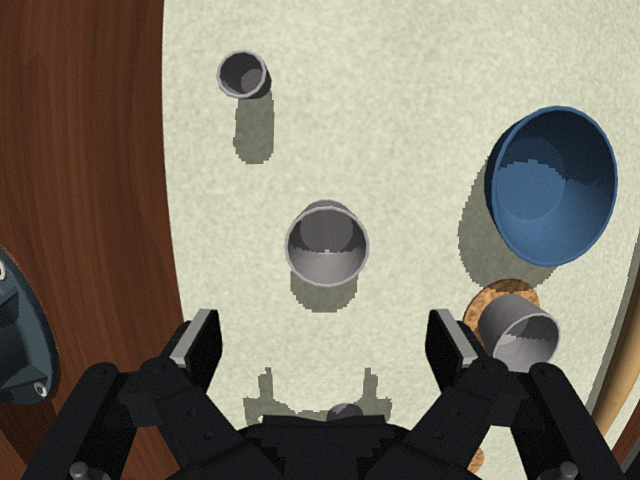

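Mould b's rim is at about (327.5,246), between the jaws, with d at (243,75). Mould a stands upright on its coaster at (518,335).

Request:
{"name": "carry_out", "arguments": {
  "rows": [
    {"travel":[0.0015,0.001,0.03],"dr":[0,0,0]},
    {"travel":[0,0,0.03],"dr":[0,0,0]},
    {"travel":[0,0,0.03],"dr":[0,0,0]},
    {"travel":[0,0,0.015],"dr":[0,0,0]},
    {"travel":[0,0,0.01],"dr":[0,0,0]}
  ]
}}

```text
t: 7.85
tcp_pos: [427.9, 117.5, 23.7]
orientation: [0.707, 0.707, -0.001, -0.0]
ft_force: [-0.3, 0.0, -0.2]
finger_gap: 0.999
```

Request:
{"name": "carry_out", "arguments": {
  "rows": [
    {"travel":[0,0,0],"dr":[0,0,0]},
    {"travel":[0,0,0],"dr":[0,0,0]},
    {"travel":[0,0,0],"dr":[0,0,0]},
    {"travel":[0,0,0],"dr":[0,0,0]},
    {"travel":[0,0,0],"dr":[0,0,0]}
  ],
  "grip": 0.04
}}

```text
t: 8.35
tcp_pos: [428.5, 118.2, 26.5]
orientation: [0.707, 0.707, 0.001, 0.001]
ft_force: [-1.4, -2.5, 6.8]
finger_gap: 0.62
```

Request:
{"name": "carry_out", "arguments": {
  "rows": [
    {"travel":[0,0,-0.01],"dr":[0,0,0]},
    {"travel":[0,0,-0.02],"dr":[0,0,0]},
    {"travel":[0,0,-0.02],"dr":[0,0,0]},
    {"travel":[0,0,-0.015],"dr":[0,0,0]}
  ]
}}

```text
t: 8.75
tcp_pos: [428.3, 118.3, 92.4]
orientation: [0.707, 0.707, 0.001, 0.0]
ft_force: [0.4, -0.3, -2.0]
finger_gap: 0.621
```

Request:
{"name": "carry_out", "arguments": {
  "rows": [
    {"travel":[-0.0125,0.01,0],"dr":[0,0,0]},
    {"travel":[-0.025,0.021,0],"dr":[0,0,0]},
    {"travel":[-0.025,0.021,0],"dr":[0,0,0]},
    {"travel":[-0.025,0.021,0],"dr":[0,0,0]},
    {"travel":[-0.025,0.021,0],"dr":[0,0,0]}
  ]
}}

```text
t: 9.25
tcp_pos: [522.8, 4.6, 91.5]
orientation: [0.707, 0.707, 0.001, 0.0]
ft_force: [0.5, -0.3, -0.5]
finger_gap: 0.622
```

Request:
{"name": "carry_out", "arguments": {
  "rows": [
    {"travel":[-0.025,0.021,0],"dr":[0,0,0]},
    {"travel":[-0.025,0.021,0],"dr":[0,0,0]},
    {"travel":[-0.0275,0.0215,0],"dr":[0,0,0]},
    {"travel":[0,0,0],"dr":[0,0,0]},
    {"travel":[0,0,0],"dr":[0,0,0]}
  ]
}}

```text
t: 9.75
tcp_pos: [585.3, -72.4, 90.8]
orientation: [0.708, 0.707, 0.0, -0.0]
ft_force: [-0.1, 0.9, -1.0]
finger_gap: 0.621
```

Run:
```python
from h import *
s=observe();im=grab_frame("wrist");print(s["tcp_pos"],s["orientation"])
cv2.imwrite("pics/w4.png",im)
z=56+s["tcp_pos"][2]-26.5
print(z,"b",rimfit(im,s,s["tcp_pos"][:2],28,z),"a",rimfit(im,s,(590,33),33,60),"B",rimfit(im,s,(586,-71.5),41,10),"A",rimfit(im,s,(590,33),41,10))
```

```text
[585.31668769 -72.36528562  90.77368189] [ 7.07586789e-01  7.06626426e-01  1.57605406e-04 -7.12192278e-05]
120.27368189020694 b [ 89.8 581.3 -72.9] a [ 88.5 591.   34.5] B [ 82.5 585.5 -71. ] A [100.6 593.5  41. ]
```

View pics/w4.png

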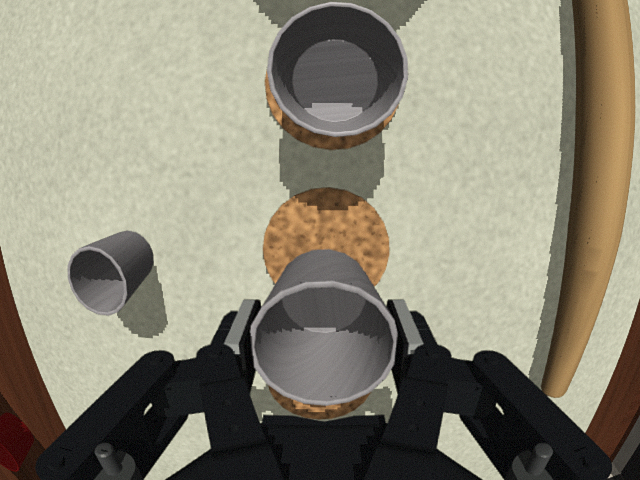

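Mould b is held level, with its rim centred at (323.5,342) over the middle coaster at (326,~250). Mould a stands on its coaster at (338,70).

Request:
{"name": "carry_out", "arguments": {
  "rows": [
    {"travel":[0.0015,0.0005,0.02],"dr":[0,0,0]},
    {"travel":[0,0,0.02],"dr":[0,0,0]},
    {"travel":[0,0,0.01],"dr":[0,0,0]},
    {"travel":[0,0,0.006],"dr":[0,0,0]},
    {"travel":[0,0,0.002],"dr":[0,0,0]}
  ]
}}

```text
t: 10.3
tcp_pos: [585.4, -69.9, 32.3]
orientation: [0.707, 0.707, -0.0, -0.0]
ft_force: [-0.7, -0.1, -1.5]
finger_gap: 0.622
```

Request:
{"name": "carry_out", "arguments": {
  "rows": [
    {"travel":[0,0,0.001],"dr":[0,0,0]},
    {"travel":[0,0,0.001],"dr":[0,0,0]},
    {"travel":[0,0,0],"dr":[0,0,0]}
  ]
}}

```text
t: 10.6
tcp_pos: [585.9, -70.4, 30.7]
orientation: [0.707, 0.707, 0.0, 0.0]
ft_force: [0.5, 0.1, -1.7]
finger_gap: 0.627
```

Request:
{"name": "carry_out", "arguments": {
  "rows": [
    {"travel":[0,0,0.001],"dr":[0,0,0]},
    {"travel":[0,0,0.0005],"dr":[0,0,0]},
    {"travel":[0,0,0],"dr":[0,0,0]}
  ]
}}

```text
t: 10.9
tcp_pos: [586.1, -70.4, 30.5]
orientation: [0.707, 0.707, 0.001, 0.001]
ft_force: [-4.6, 0.4, 13.2]
finger_gap: 0.619
```

Request:
{"name": "carry_out", "arguments": {
  "rows": [
    {"travel":[0,0,0],"dr":[0,0,0]},
    {"travel":[0,0,0],"dr":[0,0,0]},
    {"travel":[0,0,0],"dr":[0,0,0]},
    {"travel":[0,0,0],"dr":[0,0,0]},
    {"travel":[0,0,0],"dr":[0,0,0]}
  ],
  "grip": 0.0854
}}

```text
t: 11.4
tcp_pos: [585.7, -70.3, 28.7]
orientation: [0.707, 0.707, -0.0, -0.0]
ft_force: [-0.4, -0.5, 0.4]
finger_gap: 1.001
```

Request:
{"name": "carry_out", "arguments": {
  "rows": [
    {"travel":[0,0,-0.02],"dr":[0,0,0]},
    {"travel":[0,0,-0.03],"dr":[0,0,0]},
    {"travel":[0,0,-0.03],"dr":[0,0,0]},
    {"travel":[0,0,-0.03],"dr":[0,0,0]},
    {"travel":[0,0,0],"dr":[0,0,0]}
  ]
}}

```text
t: 11.9
tcp_pos: [587.9, -70.6, 142.9]
orientation: [0.707, 0.707, 0.002, 0.003]
ft_force: [-0.1, 0.5, 0.5]
finger_gap: 1.003
```

Request:
{"name": "carry_out", "arguments": {
  "rows": [
    {"travel":[-0.001,-0.028,0],"dr":[0,0,0]},
    {"travel":[-0.001,-0.028,0],"dr":[0,0,0]},
    {"travel":[-0.001,-0.028,0],"dr":[0,0,0]},
    {"travel":[-0.001,-0.028,0],"dr":[0,0,0]},
    {"travel":[-0.001,-0.028,0],"dr":[0,0,0]}
  ]
}}

```text
t: 12.4
tcp_pos: [444.2, -75.3, 138.2]
orientation: [0.707, 0.707, -0.0, -0.0]
ft_force: [-0.5, -0.6, 0.9]
finger_gap: 1.001
```

Request:
{"name": "carry_out", "arguments": {
  "rows": [
    {"travel":[0,0,0],"dr":[0,0,0]},
    {"travel":[0,0,0],"dr":[0,0,0]}
  ]
}}

```text
t: 12.6
tcp_pos: [445.7, -75.4, 138.8]
orientation: [0.707, 0.707, 0.0, 0.0]
ft_force: [0.1, -0.4, 1.1]
finger_gap: 1.001
```

Run:
```python
from h import *
s=observe();im=grab_frame("wrist");print(s["tcp_pos"],s["orientation"])
cv2.imwrite("pics/w5.png",im)
print("c",rimfit(im,s,(447,-76),23,56),"b",rimfit(im,s,(586,-71),28,60))
```

```text
[445.66437077 -75.43725854 138.81902788] [7.07229505e-01 7.06983966e-01 2.30682202e-04 2.13162527e-04]
c [100.1 447.  -75. ] b [109.7 584.5 -69.5]
```

View pics/w5.png

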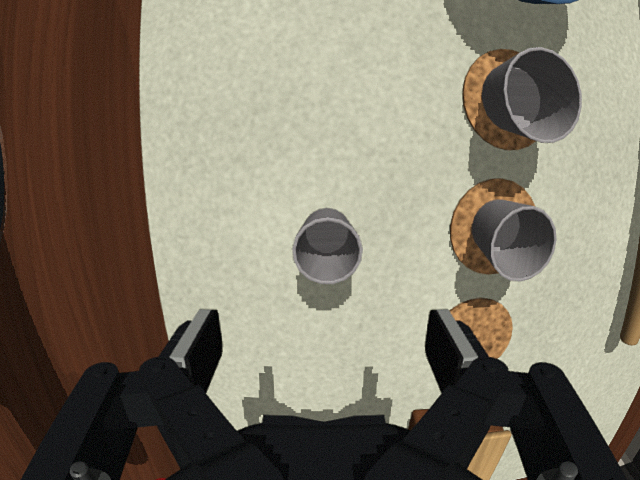

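Moulds a (540,95) and b (520,243) stand upright on their coasters. Mould c's rim is at (327,250) between the jaws.

Request:
{"name": "carry_out", "arguments": {
  "rows": [
    {"travel":[0,0.001,0.03],"dr":[0,0,0]},
    {"travel":[0,0,0.03],"dr":[0,0,0]},
    {"travel":[0,0,0.03],"dr":[0,0,0]},
    {"travel":[0,0,0.013],"dr":[0,0,0]},
    {"travel":[0,0,0.01],"dr":[0,0,0]}
  ]
}}

```text
t: 13.15
tcp_pos: [447.1, -75.2, 24.3]
orientation: [0.707, 0.707, -0.0, -0.001]
ft_force: [0.7, -0.7, 0.5]
finger_gap: 1.0
```

Request:
{"name": "carry_out", "arguments": {
  "rows": [
    {"travel":[0,0,0],"dr":[0,0,0]},
    {"travel":[0,0,0],"dr":[0,0,0]},
    {"travel":[0,0,0],"dr":[0,0,0]},
    {"travel":[0,0,0],"dr":[0,0,0]},
    {"travel":[0,0,0],"dr":[0,0,0]}
  ],
  "grip": 0.03
}}

```text
t: 13.65
tcp_pos: [447.6, -75.5, 26.8]
orientation: [0.707, 0.707, 0.001, 0.001]
ft_force: [-0.0, 0.6, 6.8]
finger_gap: 0.502
```

Request:
{"name": "carry_out", "arguments": {
  "rows": [
    {"travel":[0,0,-0.01],"dr":[0,0,0]},
    {"travel":[0,0,-0.02],"dr":[0,0,0]},
    {"travel":[0,0,-0.02],"dr":[0,0,0]},
    {"travel":[0,0,-0.015],"dr":[0,0,0]}
  ]
}}

```text
t: 14.05
tcp_pos: [447.0, -75.4, 92.7]
orientation: [0.707, 0.707, 0.0, 0.0]
ft_force: [-0.8, -0.3, -1.0]
finger_gap: 0.5
```

Request:
{"name": "carry_out", "arguments": {
  "rows": [
    {"travel":[-0.008,0.01,0],"dr":[0,0,0]},
    {"travel":[-0.018,0.025,0],"dr":[0,0,0]},
    {"travel":[-0.018,0.025,0],"dr":[0,0,0]},
    {"travel":[-0.018,0.025,0],"dr":[0,0,0]},
    {"travel":[-0.018,0.025,0],"dr":[0,0,0]}
  ]
}}

```text
t: 14.55
tcp_pos: [557.9, -156.7, 90.3]
orientation: [0.707, 0.707, -0.0, -0.0]
ft_force: [0.5, 0.5, -0.4]
finger_gap: 0.503
```

Request:
{"name": "carry_out", "arguments": {
  "rows": [
    {"travel":[-0.018,0.02,0],"dr":[0,0,0]},
    {"travel":[-0.003,0.005,0],"dr":[0,0,0]},
    {"travel":[0,0,0],"dr":[0,0,0]},
    {"travel":[0,0,0],"dr":[0,0,0]}
  ]
}}

```text
t: 14.95
tcp_pos: [580.8, -176.1, 90.2]
orientation: [0.707, 0.707, -0.0, -0.001]
ft_force: [-0.3, 0.1, -0.4]
finger_gap: 0.506
```

Run:
```python
from h import *
s=observe();im=grab_frame("wrist");print(s["tcp_pos"],s["orientation"])
cv2.imwrite("pics/w6.png",im)
z=56+s["tcp_pos"][2]-26.5
print(z,"c",rimfit(im,s,s["tcp_pos"][:2],23,z),"b",rimfit(im,s,(585,-70),28,60),"C",rimfit(im,s,(581.5,-176),41,10))
```

```text
[ 580.8173639  -176.0869291    90.17489924] [ 7.07127353e-01  7.07085703e-01 -3.39946817e-04 -7.74700326e-04]
119.6748992437399 c [  89.8  579.8 -176.1] b [ 78.1 585.5 -69.5] C [  91.7  581.5 -176. ]
```

View pics/w6.png

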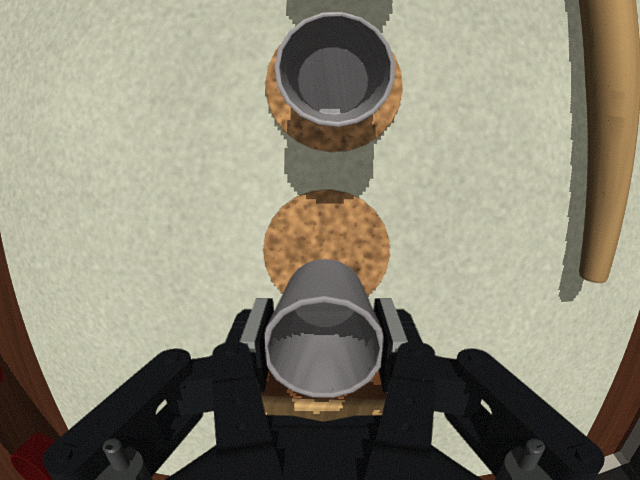

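Mould c is held level with its rim at (324,347), centred over the third coaster at (327,~247). Mould b stands at (336,68), and the salt box is clear below.

Request:
{"name": "carry_out", "arguments": {
  "rows": [
    {"travel":[0,0.0005,0.02],"dr":[0,0,0]},
    {"travel":[0,0,0.02],"dr":[0,0,0]},
    {"travel":[0,0,0.01],"dr":[0,0,0]},
    {"travel":[0,0,0.006],"dr":[0,0,0]},
    {"travel":[0,0,0.002],"dr":[0,0,0]}
  ]
}}

```text
t: 15.5
tcp_pos: [581.9, -176.1, 32.7]
orientation: [0.707, 0.707, -0.0, -0.0]
ft_force: [-0.6, -0.5, -0.3]
finger_gap: 0.501
```

Request:
{"name": "carry_out", "arguments": {
  "rows": [
    {"travel":[0,0,0.001],"dr":[0,0,0]},
    {"travel":[0,0,0.001],"dr":[0,0,0]},
    {"travel":[0,0,0],"dr":[0,0,0]}
  ]
}}

```text
t: 15.8
tcp_pos: [582.4, -176.4, 31.2]
orientation: [0.707, 0.707, 0.0, 0.0]
ft_force: [0.6, 0.1, 0.0]
finger_gap: 0.503
```

Request:
{"name": "carry_out", "arguments": {
  "rows": [
    {"travel":[0,0,0.001],"dr":[0,0,0]},
    {"travel":[0,0,0],"dr":[0,0,0]},
    {"travel":[0,0,0],"dr":[0,0,0]}
  ]
}}

```text
t: 16.1
tcp_pos: [582.6, -176.5, 30.9]
orientation: [0.707, 0.707, 0.0, 0.001]
ft_force: [-1.4, 0.3, 7.3]
finger_gap: 0.502
```

Request:
{"name": "carry_out", "arguments": {
  "rows": [
    {"travel":[0,0,0],"dr":[0,0,0]},
    {"travel":[0,0,0],"dr":[0,0,0]},
    {"travel":[0,0,0],"dr":[0,0,0]},
    {"travel":[0,0,0],"dr":[0,0,0]},
    {"travel":[0,0,0],"dr":[0,0,0]}
  ],
  "grip": 0.0854
}}

```text
t: 16.6
tcp_pos: [582.1, -176.3, 29.7]
orientation: [0.707, 0.707, -0.0, -0.0]
ft_force: [0.4, 0.4, -0.9]
finger_gap: 0.999
```

Request:
{"name": "carry_out", "arguments": {
  "rows": [
    {"travel":[0,0,-0.02],"dr":[0,0,0]},
    {"travel":[0,0,-0.03],"dr":[0,0,0]},
    {"travel":[0,0,-0.03],"dr":[0,0,0]},
    {"travel":[0,0,-0.03],"dr":[0,0,0]},
    {"travel":[0,0,0],"dr":[0,0,0]}
  ]
}}

```text
t: 17.1
tcp_pos: [584.3, -177.0, 144.1]
orientation: [0.707, 0.707, 0.002, 0.003]
ft_force: [1.0, -0.3, 0.4]
finger_gap: 0.998
```

Request:
{"name": "carry_out", "arguments": {
  "rows": [
    {"travel":[0.017,-0.009,0],"dr":[0,0,0]},
    {"travel":[0.034,-0.017,0],"dr":[0,0,0]},
    {"travel":[0.034,-0.017,0],"dr":[0,0,0]},
    {"travel":[0.034,-0.017,0],"dr":[0,0,0]},
    {"travel":[0.034,-0.017,0],"dr":[0,0,0]}
  ]
}}

```text
t: 17.6
tcp_pos: [504.1, -22.2, 139.2]
orientation: [0.707, 0.707, -0.0, -0.0]
ft_force: [0.5, 1.0, 0.8]
finger_gap: 1.0
```

Request:
{"name": "carry_out", "arguments": {
  "rows": [
    {"travel":[0.034,-0.017,0],"dr":[0,0,0]},
    {"travel":[0.034,-0.017,0],"dr":[0,0,0]},
    {"travel":[0.034,-0.017,0],"dr":[0,0,0]},
    {"travel":[0.034,-0.017,0],"dr":[0,0,0]},
    {"travel":[0.034,-0.017,0],"dr":[0,0,0]}
  ]
}}

```text
t: 18.1
tcp_pos: [419.1, 147.8, 139.4]
orientation: [0.707, 0.707, -0.0, -0.0]
ft_force: [0.3, 0.1, -0.1]
finger_gap: 0.997
```

Request:
{"name": "carry_out", "arguments": {
  "rows": [
    {"travel":[0.034,-0.017,0],"dr":[0,0,0]},
    {"travel":[0.034,-0.017,0],"dr":[0,0,0]},
    {"travel":[0.012,-0.01,0],"dr":[0,0,0]},
    {"travel":[0,0,0],"dr":[0,0,0]},
    {"travel":[0,0,0],"dr":[0,0,0]}
  ]
}}

```text
t: 18.6
tcp_pos: [376.0, 226.6, 139.5]
orientation: [0.707, 0.708, -0.0, 0.0]
ft_force: [-0.7, -0.4, 0.1]
finger_gap: 1.0
```

Run:
```python
from h import *
s=observe();im=grab_frame("wrist");print(s["tcp_pos"],s["orientation"])
cv2.imwrite("pics/w7.png",im)
print("d",rimfit(im,s,(375,229.5),16,56))
```

```text
[375.99897127 226.55317095 139.51855607] [ 7.06695694e-01  7.07517590e-01 -2.30697947e-04  4.51132283e-05]
d [104.1 375.  231. ]
```

View pics/w7.png

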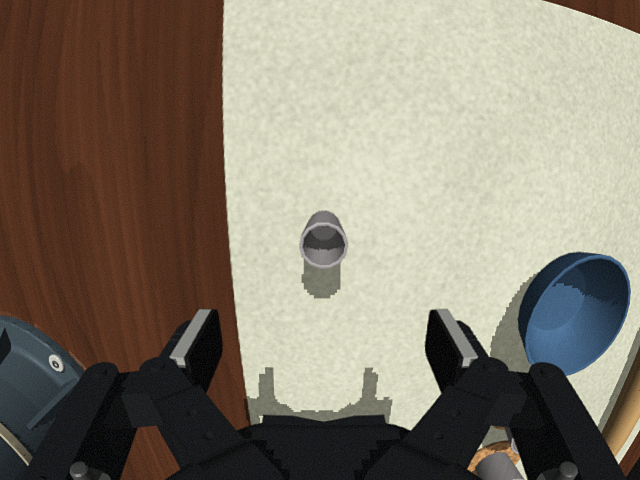

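Mould d's rim is at (323.5,245), between the jaws. I will grip only its top 6-7 mm, so the fingers stay above c's rim when it is nested.

Request:
{"name": "carry_out", "arguments": {
  "rows": [
    {"travel":[0.004,-0.001,0.03],"dr":[0,0,0]},
    {"travel":[0,0,0.03],"dr":[0,0,0]},
    {"travel":[0,0,0.02],"dr":[0,0,0]},
    {"travel":[0,0,0.0105],"dr":[0,0,0]},
    {"travel":[0,0,0],"dr":[0,0,0]}
  ]
}}

```text
t: 19.15
tcp_pos: [374.9, 229.5, 48.3]
orientation: [0.708, 0.707, -0.001, -0.0]
ft_force: [-0.3, -0.2, -0.4]
finger_gap: 0.999
```

Request:
{"name": "carry_out", "arguments": {
  "rows": [
    {"travel":[0,0,0],"dr":[0,0,0]},
    {"travel":[0,0,0],"dr":[0,0,0]},
    {"travel":[0,0,0],"dr":[0,0,0]}
  ]
}}

```text
t: 19.45
tcp_pos: [375.8, 231.0, 50.2]
orientation: [0.707, 0.707, 0.001, 0.0]
ft_force: [0.3, -0.5, 0.1]
finger_gap: 1.0
```

Request:
{"name": "carry_out", "arguments": {
  "rows": [
    {"travel":[0,0,0.001],"dr":[0,0,0]},
    {"travel":[0,0,0],"dr":[0,0,0]},
    {"travel":[0,0,0],"dr":[0,0,0]},
    {"travel":[0,0,0],"dr":[0,0,0]},
    {"travel":[0,0,0],"dr":[0,0,0]}
  ],
  "grip": 0.02
}}

```text
t: 19.95
tcp_pos: [375.4, 230.9, 48.8]
orientation: [0.707, 0.707, 0.0, -0.0]
ft_force: [-0.7, -1.4, 6.4]
finger_gap: 0.329
```

Request:
{"name": "carry_out", "arguments": {
  "rows": [
    {"travel":[0,0,0],"dr":[0,0,0]},
    {"travel":[0,0,0],"dr":[0,0,0]}
  ]
}}

```text
t: 20.15
tcp_pos: [375.3, 230.8, 48.8]
orientation: [0.707, 0.707, 0.0, -0.0]
ft_force: [-0.3, -1.0, 6.5]
finger_gap: 0.328
```

Run:
```python
from h import *
s=observe();im=grab_frame("wrist");print(s["tcp_pos"])
cv2.imwrite("pics/w8.png",cv2.resize(im[200:460,170:480],None,fx=2,fy=2))
```

```text
[375.33716574 230.84016579  48.78586991]
```

View pics/w8.png

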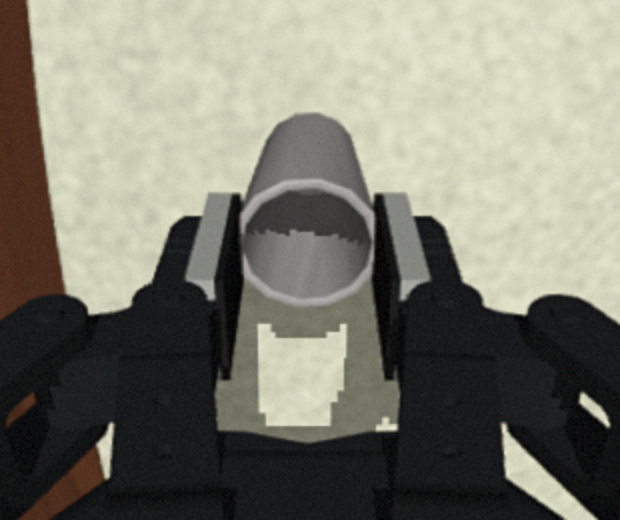

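Mould d is gripped at its rim, centred and upright between the pads (rim at crop (307,240)).

Request:
{"name": "carry_out", "arguments": {
  "rows": [
    {"travel":[0,0,-0.01],"dr":[0,0,0]},
    {"travel":[0,0,-0.02],"dr":[0,0,0]},
    {"travel":[0,0,-0.02],"dr":[0,0,0]},
    {"travel":[0,0,-0.015],"dr":[0,0,0]},
    {"travel":[0,0,-0.01],"dr":[0,0,0]}
  ]
}}

```text
t: 20.7
tcp_pos: [375.5, 230.9, 124.9]
orientation: [0.707, 0.707, 0.001, 0.0]
ft_force: [-0.2, 0.5, -0.9]
finger_gap: 0.325
```

Request:
{"name": "carry_out", "arguments": {
  "rows": [
    {"travel":[-0.012,0.006,0],"dr":[0,0,0]},
    {"travel":[-0.024,0.012,0],"dr":[0,0,0]},
    {"travel":[-0.03,0.015,0],"dr":[0,0,0]},
    {"travel":[-0.03,0.015,0],"dr":[0,0,0]},
    {"travel":[-0.03,0.015,0],"dr":[0,0,0]}
  ]
}}

```text
t: 21.2
tcp_pos: [438.4, 103.5, 123.5]
orientation: [0.707, 0.707, -0.0, -0.0]
ft_force: [0.4, 0.2, -0.5]
finger_gap: 0.327
```

Request:
{"name": "carry_out", "arguments": {
  "rows": [
    {"travel":[-0.03,0.015,0],"dr":[0,0,0]},
    {"travel":[-0.03,0.015,0],"dr":[0,0,0]},
    {"travel":[-0.03,0.015,0],"dr":[0,0,0]},
    {"travel":[-0.03,0.015,0],"dr":[0,0,0]},
    {"travel":[-0.03,0.015,0],"dr":[0,0,0]}
  ]
}}

```text
t: 21.7
tcp_pos: [513.5, -46.7, 123.4]
orientation: [0.707, 0.707, -0.0, -0.0]
ft_force: [0.3, -0.2, -1.0]
finger_gap: 0.329
```

Request:
{"name": "carry_out", "arguments": {
  "rows": [
    {"travel":[-0.03,0.015,0],"dr":[0,0,0]},
    {"travel":[-0.03,0.015,0],"dr":[0,0,0]},
    {"travel":[-0.03,0.015,0],"dr":[0,0,0]},
    {"travel":[-0.025,0.014,0],"dr":[0,0,0]},
    {"travel":[-0.016,0.01,0],"dr":[0,0,0]}
  ]
}}

```text
t: 22.2
tcp_pos: [582.7, -178.3, 123.1]
orientation: [0.708, 0.707, -0.0, -0.0]
ft_force: [0.7, 0.2, 0.1]
finger_gap: 0.328
```

Request:
{"name": "carry_out", "arguments": {
  "rows": [
    {"travel":[0,0,0],"dr":[0,0,0]},
    {"travel":[0,0,0],"dr":[0,0,0]},
    {"travel":[0,0,0],"dr":[0,0,0]}
  ]
}}

```text
t: 22.5
tcp_pos: [581.5, -175.5, 123.2]
orientation: [0.707, 0.707, -0.0, -0.0]
ft_force: [0.1, -0.3, -0.0]
finger_gap: 0.33
```

Run:
```python
from h import *
s=observe();im=grab_frame("wrist");print(s["tcp_pos"],s["orientation"])
cv2.imwrite("pics/w9.png",im)
z=56+s["tcp_pos"][2]-48.8
print("d",rimfit(im,s,s["tcp_pos"][:2],16,z),"c",rimfit(im,s,(582,-176),23,60))
```

```text
[ 581.53742463 -175.53836737  123.21375659] [ 7.06918066e-01  7.07295260e-01 -1.22688281e-04 -4.97800417e-04]
d [  95.   581.5 -175.5] c [  78.9  579.5 -177.5]
```

View pics/w9.png

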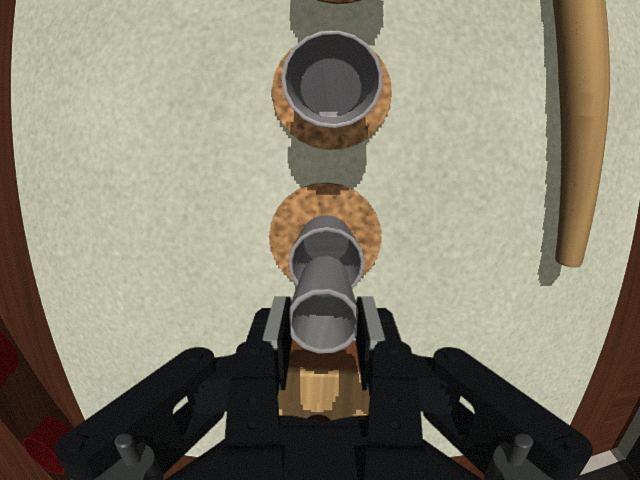

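Run:
```python
from h import *
s=observe()
for u in((289.5,263),(363,263),(326.5,228),(326.5,298)): print(wray(u,60,s).round(1))
for u in((290,321),(357,321),(323.5,290),(323.5,352)): print("d",wray(u,130.5,s).round(1))
```

```text
[ 560.5 -175.8]
[ 604.2 -175.8]
[ 582.4 -154.3]
[ 582.5 -198.8]
d [ 566.7 -175. ]
d [ 594.7 -175. ]
d [ 580.7 -160.6]
d [ 580.7 -190.7]
```

Request:
{"name": "carry_out", "arguments": {
  "rows": [
    {"travel":[-0.001,0.001,0.01],"dr":[0,0,0]},
    {"travel":[0,0,0.015],"dr":[0,0,0]},
    {"travel":[0,0,0.015],"dr":[0,0,0]},
    {"travel":[0,0,0],"dr":[0,0,0]}
  ]
}}

```text
t: 22.95
tcp_pos: [581.6, -176.4, 81.0]
orientation: [0.707, 0.707, -0.001, -0.002]
ft_force: [-0.2, 0.4, -0.2]
finger_gap: 0.326
```

Request:
{"name": "carry_out", "arguments": {
  "rows": [
    {"travel":[0,0,0.01],"dr":[0,0,0]},
    {"travel":[0,0,0.005],"dr":[0,0,0]},
    {"travel":[0,0,0.003],"dr":[0,0,0]},
    {"travel":[0,0,0],"dr":[0,0,0]},
    {"travel":[0,0,0],"dr":[0,0,0]}
  ]
}}

```text
t: 23.45
tcp_pos: [583.3, -177.4, 65.6]
orientation: [0.707, 0.707, 0.0, 0.0]
ft_force: [-0.0, -0.2, 0.4]
finger_gap: 0.329
```

No contact so far. I lower in 1 mm steps.

Request:
{"name": "carry_out", "arguments": {
  "rows": [
    {"travel":[0,0,0.0015],"dr":[0,0,0]},
    {"travel":[0,0,0.0015],"dr":[0,0,0]},
    {"travel":[0,0,0],"dr":[0,0,0]},
    {"travel":[0,0,0],"dr":[0,0,0]}
  ]
}}

```text
t: 23.85
tcp_pos: [583.2, -177.3, 62.3]
orientation: [0.707, 0.707, 0.0, -0.0]
ft_force: [0.1, -0.2, -0.3]
finger_gap: 0.327
```

Request:
{"name": "carry_out", "arguments": {
  "rows": [
    {"travel":[0,0,0.001],"dr":[0,0,0]},
    {"travel":[0,0,0],"dr":[0,0,0]},
    {"travel":[0,0,0],"dr":[0,0,0]}
  ]
}}

```text
t: 24.15
tcp_pos: [583.1, -177.4, 61.3]
orientation: [0.707, 0.707, 0.0, -0.0]
ft_force: [-0.9, 0.8, -0.0]
finger_gap: 0.325
```

Request:
{"name": "carry_out", "arguments": {
  "rows": [
    {"travel":[0,0,0],"dr":[0,0,0]},
    {"travel":[0,0,0],"dr":[0,0,0]},
    {"travel":[0,0,0],"dr":[0,0,0]},
    {"travel":[0,0,0],"dr":[0,0,0]},
    {"travel":[0,0,0],"dr":[0,0,0]}
  ],
  "grip": 0.0854
}}

```text
t: 24.65
tcp_pos: [583.2, -177.4, 61.3]
orientation: [0.707, 0.707, 0.0, -0.0]
ft_force: [-0.8, -0.4, -0.0]
finger_gap: 1.001
```

Request:
{"name": "carry_out", "arguments": {
  "rows": [
    {"travel":[0,0,-0.01],"dr":[0,0,0]},
    {"travel":[0,0,-0.03],"dr":[0,0,0]},
    {"travel":[0,0,-0.03],"dr":[0,0,0]},
    {"travel":[0,0,-0.03],"dr":[0,0,0]},
    {"travel":[0,0,0],"dr":[0,0,0]}
  ]
}}

```text
t: 25.15
tcp_pos: [585.3, -178.0, 166.4]
orientation: [0.707, 0.707, 0.002, 0.003]
ft_force: [-0.0, -0.0, -0.7]
finger_gap: 1.003
```

Request:
{"name": "carry_out", "arguments": {
  "rows": [
    {"travel":[-0.01,-0.03,0],"dr":[0,0,0]},
    {"travel":[0,0,0],"dr":[0,0,0]},
    {"travel":[0,0,0],"dr":[0,0,0]}
  ]
}}

```text
t: 25.45
tcp_pos: [552.9, -187.5, 161.6]
orientation: [0.707, 0.707, 0.0, 0.0]
ft_force: [0.4, -0.6, 0.0]
finger_gap: 0.998
```

Run:
```python
from h import *
s=observe();im=grab_frame("wrist");print(s["tcp_pos"],s["orientation"])
cv2.imwrite("pics/w10.png",np.hstack([cv2.resize(im[130:330,220:520],None,fx=2,fy=2)]))
for k,x,r,z in(("d",(582,-176),16,64),("c",(582,-176),23,60),("b",(585,-70),28,60),("C",(582,-176),41,10)): print(k,rimfit(im,s,x,r,z))
cv2.imwrite("pics/sc2.png",cv2.resize(grab_frame("scene")[170:420,150:450],None,fx=2.4,fy=2.4))
```

```text
[ 552.92494152 -187.5068952   161.63714599] [7.07375463e-01 7.06837972e-01 1.61289598e-04 9.99521368e-05]
d [ 116.8  582.5 -177. ]
c [  78.3  584.5 -173.5]
b [ 80.4 585.  -69.5]
C [  98.9  581.  -176. ]
```

View pics/w10.png

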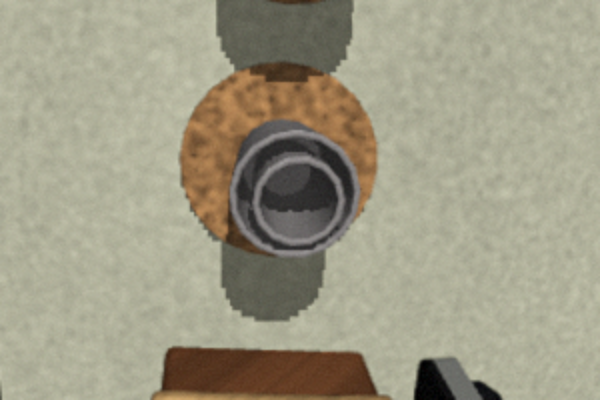

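View pics/sc2.png

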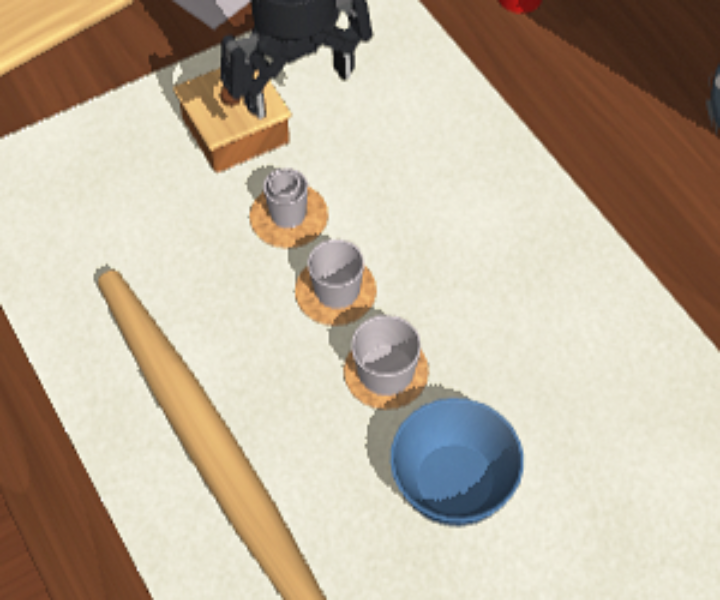

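Mould d sits level and nearly concentric in c (crop centres (299,198) and (295,193)). In the scene view, a, b and c stand upright in order from bowl to salt box, with nothing else moved. The gripper is open and clear, so I hand in.

```bash
python3 -c "
from workcell import *
print(hand_in())"
```

```text
the job is handed in; nothing more can be done
None
```

The job is done and handed in after about 25.5 s. Moulds a, b and c stand on the coasters from the bowl end to the salt box end. Mould d was released 4–5 mm above mould c's floor and dropped in.

**Last checks:**
- **Pictures:** the final wrist and scene views show a, b and c upright and centred, and d level inside c. The bowl, salt box and pin look unmoved, and the gripper is open and clear.
- **Offsets:** by the wrist camera, a and b were within about 2 mm of their coaster centres. d's rim was about 1.5 mm from the centre of coaster c stands on.
- **Disagreement:** the last automatic rim fit put c about 4 mm from d's axis. That fit scored weakly; the pictures and the release position suggest about 1–2 mm, and either is inside the 9 mm limit.
- **Not measured:** I did not measure d's seated height or the tilts; I judged both only from the pictures.

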